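# Set the compact meter on its sloped stand

### The arm

A 6-joint arm with a two-finger parallel gripper is mounted at the origin on the work surface. World frame = base frame: x ahead of the robot, y to its left, z up, the work surface at z = 0. Lengths are in mm, angles in degrees, forces in N, time in s.
With the tool pointing down it reaches from about 350 to 1000 mm from the base axis. Payload 7.1 kg.
Tool frame: the origin (TCP) lies on the front face of the gripper's body, between the roots of the fingers; the fingertips stand 73 mm ahead of it and the grasp point (between the pads) lies 54 mm ahead of it; z points along the fingers, y is the direction in which the jaws open and shut (so a half turn about z gives the same grasp; the last joint's range is limited). The gripper opens to 85 mm and grips with 20 to 120 N. Pads are 22 mm wide; open, the fingers measure 114 mm over their backs; the gripper's body (76 mm by 85 mm) begins 54 mm behind the grasp point. The pads swing forward as they close: fully open they stand 13 mm farther back than shut.
Start: joints at [68.354, 24.242, 93.386, -0, 62.372, -1.089], TCP at [219.437, 585.195, 303.919] pointing down, gripper open.
Joint ranges: [-172.04, 172.04], [-51.8, 120.97], [4.93, 147.93], [-75.15, 255.16], [6.16, 154.13], [-145.62, 145.62]. Speed limits (degrees/s): [136.94, 136.94, 172.46, 180, 180, 180].

### API

Orientations are given as [roll, pitch, yaw] about the fixed x, y, z axes, in that order (R = Rz(yaw) Ry(pitch) Rx(roll)).
In Python, from station import ctrl gives the robot as it stands. The module is installed in compiled form; this text tells all that it offers.
- The arm moves only by the tool drive_tool, never from a script. Its argument "targets" is a list that holds one entry, the list of rows, each a list of 7 numbers: the turn, a rotation vector about the tool's x, y, z in rad, then the shift along the tool's x, y, z in cm, then the opening, from 0 (shut) to 1 (fully open). A call has exactly 5 rows; each row is the pose to reach, as a shift and turn from the pose measured when the call began, along the tool's axes at that moment; what a row does not reach only later rows make up. A row lasts 1/12 s, in which the tool goes at most 41.7 mm and 7.16 degrees, less where a joint would pass 70% of its speed; a pose out of reach is approached as far as the arm can. A call with a gripper value outside its range is refused whole. The fingers move at their own pace and stop on an object; the grip force is fixed at half the most. Time passes only in rows, so rows that repeat a pose let the fingers close, or fill a call up. It gives the time, the measured TCP pose, the force and the opening at its end, in the units of the state.
- ctrl.sense(): the state, without advancing time (a new reading comes with each control period).
- ctrl.snapshot(name): name is "side" or "top"; returns (picture, depth): 400x640x3 uint8, blue, green, red; 400x640 float32, mm along the optical axis (not along the pixel's ray), 0 where there is no reading.
- ctrl.get_calibration(name): a dict with "fovy" (degrees; the focal length in pixels is half the picture's height over the tangent of half this angle, whatever the lens; pixels are square), "cx", "cy" (the principal point, pixels), "dist_coeffs" ([k1, k2, p1, p2, k3] as OpenCV has them; the pictures are not rectified), "xyz" and "orientation" of the camera in the world. Camera axes: x right, y down, z forward; pixel columns grow to the right and rows downward; lengths in mm; the calibration is good to about 2 mm. A picture is of the moment at which its call begins. get_calibration takes no time and is no camera call.
- ctrl.sign_off(): hands the job in, once; it reports no verdict.
The state is a dict: "clock": time; "joints": joint angles; "joint_velocities": joint speeds; "effort": joint torques, N m; "eef_pos": TCP position; "orientation": TCP orientation; "ft_force": force on the tool from outside, world axes, zero at the start; "wrist_torque": the same for the moment, N m; "grip_width": finger opening in mm.
Only numpy, scipy, OpenCV 4.12 (cv2) and the standard library are available. Lean on these libraries where they do the work, as an engineer would, in place of code of your own. Each camera call takes 0.05 s, during which the arm holds its last target.

### The job

Put the compact hand-held meter on the narrow sloped metal stand so that it can be read: lying flat on the slope and centred on it, straight along it, screen facing up and screen end uphill, with its foot down at the stand's lip. Set it down rather than dropping it, and let go; leave the big meter and the plain socket box where they are.

Things in the scene. Friction and masses are not known exactly. Their poses are not given: they have to be found in the camera images.
- meter_mid (a point): Compact hand-held meter: black slab 120 mm long (x), 58 wide (y), 36 thick (z), 0.15-0.3 kg, lying screen up. Point: its centre, 18 mm above its underside. +x points to the end with the pale screen; grey dial near the middle, three sockets at the foot (-x). +z out of the screen face; face parts up to 6 mm proud. The big meter looks alike but is half as large again; the socket box has no screen.
- rest: Sloped rest of the fixed stand: aluminium plate 40 mm wide (y), 6 thick, tilted 18 deg. x points uphill, z out of its upper face. Origin: on that face, mid-width, 85 mm above the bench; plate from x = -67 to +55 mm. Low end: lip 12 mm high, inner face at x = -61 mm (seated meter's centre: x = -1, z = 18 mm). Narrower than the meter, so fingers pass beside it. Base plate below: 150 x 100, 8 high.
- socket_box: Bystander: a plain black box of the compact meter's size, 120 x 58 x 36 mm, with a plain grey face, three flush sockets and a small switch, no screen or dial. Origin at the centre of its underside, x along its length. Leave it.
- big_meter: Bystander: the big meter, a black slab 185 x 90 x 44 mm with screen, dial and sockets. Origin at the centre of its underside, x towards its screen end. Leave it.
There are look-alikes about, which are no part of the job. What is shaped like the part that bears meter_mid but blue or orange is not meant.

How it is judged:
By the outcome, as a careful person would: the job done as asked, in the order asked, and still so for the second after the job is handed in, with the robot touching nothing.
It also fails if it takes over 38 s, if anything falls off the work surface, if the arm or the gripper's body presses on something with over 40 N, if the wrist force passes 120 N, or if a joint passes its speed limit or range.

## Working session

There is one attempt and no reset: what is moved stays moved. The work goes in short steps, Python scripts to look and compute and a tool call to move; the robot and the scene stay as the last step left them, time stands still between calls to the robot, and variables do not carry over. Pictures are saved under pics/ and viewed, and the job is handed in when it is done.

Besides the shell and the picture viewer there is one more tool, called by a JSON object that holds its "op" and its "data". drive_tool: Moves the arm, as the interface text tells. Its arguments: {"type":"object","properties":{"targets":{"type":"array"}},"required":["targets"]}

```bash
mkdir -p pics; ls; cat > h.py <<'E'
import numpy as np, cv2
from scipy.spatial.transform import Rotation as R
from station import ctrl
def cam(n):
    c=ctrl.get_calibration(n); f=200/np.tan(np.radians(c['fovy'])/2)
    K=np.array([[f,0,c['cx']],[0,f,c['cy']],[0,0,1]])
    return K,np.array(c['dist_coeffs'],float),np.array(c['xyz'],float),R.from_euler('xyz',c['orientation'],degrees=True).as_matrix()
def ray(n,uv):
    K,d,t,M=cam(n)
    p=cv2.undistortPoints(np.array(uv,float).reshape(-1,1,2),K,d).reshape(-1,2)
    return t,np.c_[p,np.ones(len(p))]@M.T
def onplane(n,uv,z):
    t,r=ray(n,uv); return t+r*((z-t[2])/r[:,2])[:,None]
def depthpts(n,uv,dep):
    t,r=ray(n,uv); return t+r*np.array(dep)[:,None]
def proj(n,P):
    K,d,t,M=cam(n); rv=cv2.Rodrigues(M.T)[0]
    return cv2.projectPoints(np.array(P,float).reshape(-1,1,3),rv,-M.T@t,K,d)[0].reshape(-1,2)
E
python3 - <<'E'
from h import *
for n in ('top','side'):
    p,d=ctrl.snapshot(n); cv2.imwrite(f'pics/{n}0.png',p); np.save(f'{n}0.npy',d)
    print(n,ctrl.get_calibration(n))
print(ctrl.sense())
E
```

```text
pics
top {'fovy': 46.57730889085805, 'cx': 316.39473825950665, 'cy': 204.51939058347097, 'dist_coeffs': array([-0.10393273,  0.        ,  0.        ,  0.        ,  0.        ]), 'xyz': array([ 326.79369494,   65.53261647, 1065.44177601]), 'orientation': array([-1.68182891e+02,  1.23046309e-01, -8.62443805e+01])}
side {'fovy': 57.24626630794469, 'cx': 321.105120943062, 'cy': 204.05720054624348, 'dist_coeffs': array([-0.03114977,  0.        ,  0.        ,  0.        ,  0.        ]), 'xyz': array([ 434.43631111, -552.74402197,  729.67010042]), 'orientation': array([-134.07614351,    1.03414501,  -10.5305144 ])}
{'clock': 0.1, 'joints': array([ 6.83534533e+01,  2.42819699e+01,  9.34276228e+01,  3.34245144e-04,
        6.23711339e+01, -1.08947771e+00]), 'joint_velocities': array([-0.06167525,  0.04914202, -0.0920957 ,  0.03143359,  0.00692023,
        0.01751116]), 'effort': array([-1.91248823e-04, -5.58420897e+01, -2.82443190e+01, -5.98997826e-05,
        2.93607984e-03,  1.33971631e-05]), 'eef_pos': array([219.30107329, 584.84233786, 303.19854845]), 'orientation': array([-1.79919294e+02, -1.83077862e-03,  1.59442775e+02]), 'ft_force': array([-0.08423759,  0.00636162, -0.48680877]), 'wrist_torque': array([-0.03575327, -0.0570552 ,  0.00593016]), 'grip_width': 85.07887791569394}
```

View pics/top0.png

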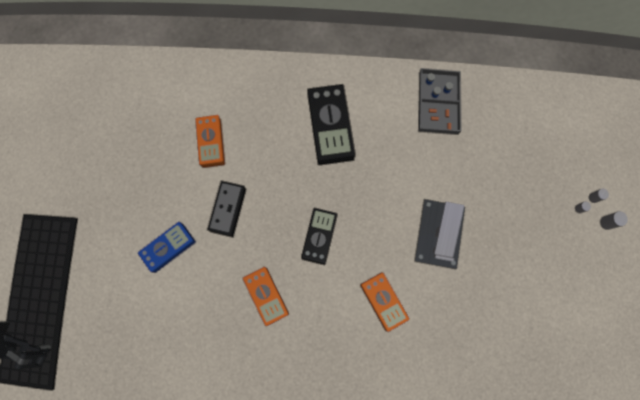

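View pics/side0.png

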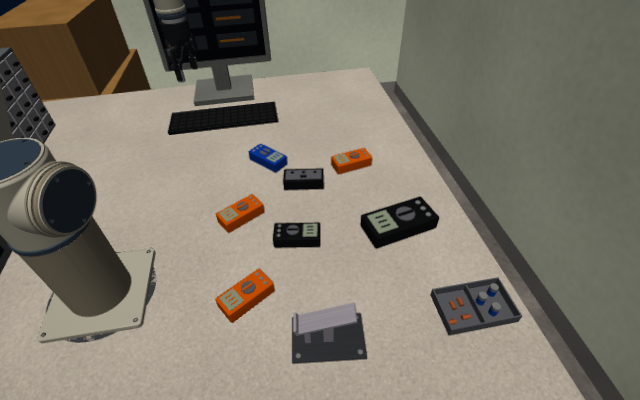

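Candidates in top view: compact meter (black, screen) at (320,236) is the choice. The others are the big meter (331,124), the screenless socket box (227,209), the blue meter (166,247), and the orange ones (210,141), (265,296) and (385,301). The stand is at (443,234), with its lip at the lower end (447,262).

```bash
python3 - <<'E'
from h import *
p=cv2.imread('pics/top0.png'); s=cv2.imread('pics/side0.png')
a=cv2.resize(p[190:280,290:350],None,fx=5,fy=5,interpolation=2); b=cv2.resize(p[190:280,405:475],None,fx=5,fy=5,interpolation=2)
cv2.imwrite('pics/crop_top.png',np.hstack([a,b]))
a=cv2.resize(s[210:260,262:332],None,fx=5,fy=5,interpolation=2);b=cv2.resize(s[295:370,280:375],None,fx=4.5,fy=4.5,interpolation=2)
h=max(a.shape[0],b.shape[0]);pad=lambda q:cv2.copyMakeBorder(q,0,h-q.shape[0],0,0,0)
cv2.imwrite('pics/crop_side.png',np.hstack([pad(a),pad(b)]))
# depth-based points
for n in('top','side'):
    d=np.load(n+'0.npy'); img=p if n=='top' else s
    vv,uu=np.nonzero(d>0); P=depthpts(n,np.c_[uu,vv].astype(float),d[vv,uu])
    print(n,len(P))
    bench=(abs(P[:,2])<15); print('bench z med',np.median(P[bench,2]))
    np.savez(n+'_pts.npz',P=P,uv=np.c_[uu,vv])
    roi=(290,195,350,275) if n=='top' else (265,212,330,255)
    m=(uu>roi[0])&(uu<roi[2])&(vv>roi[1])&(vv<roi[3])&(P[:,2]>27)&(P[:,2]<60)
    q=P[m]; r=cv2.minAreaRect(q[:,:2].astype(np.float32)); print('meter',m.sum(),r,np.percentile(q[:,2],[5,50,95]))
    print(cv2.boxPoints(r))
    roi=(410,190,475,275) if n=='top' else (282,297,372,365)
    m=(uu>roi[0])&(uu<roi[2])&(vv>roi[1])&(vv<roi[3])&(P[:,2]>55)&(P[:,2]<125)
    q=P[m];print('stand',m.sum(),q.min(0),q.max(0))
    for _ in range(6):
        A=np.c_[q[:,:2],np.ones(len(q))]; c=np.linalg.lstsq(A,q[:,2],rcond=None)[0]; e=q[:,2]-A@c; q=q[abs(e)<max(2,2*np.std(e))]
    nrm=np.array([-c[0],-c[1],1]);nrm/=np.linalg.norm(nrm)
    print('plane n',nrm,'tilt',np.degrees(np.arccos(nrm[2])),'uphill yaw',np.degrees(np.arctan2(c[1],c[0])),'res',np.std(e),len(q))
    r=cv2.minAreaRect(q[:,:2].astype(np.float32));print(r,cv2.boxPoints(r), c)
E
```

```text
top 255010
bench z med -0.010734294668168332
meter 1369 ((472.70452880859375, 71.2882308959961), (58.072601318359375, 120.79265594482422), 79.54132843017578) [32.47220736 36.33100496 40.29617925]
[[408.04077   53.697853]
 [526.82654   31.77082 ]
 [537.3683    88.87861 ]
 [418.58252  110.80564 ]]
stand 1073 [ 430.81792625 -232.68889233   62.90562449] [ 554.70565517 -179.54344888  108.08765816]
plane n [-0.30443757  0.04897236  0.95127256] tilt 17.95990023652827 uphill yaw -9.138411865927727 res 1.524763116946211 885
((493.7154235839844, -206.53746032714844), (40.11817169189453, 116.21265411376953), 82.9572525024414) [[ 433.58807 -219.3208 ]
 [ 548.92395 -233.56961]
 [ 553.8428  -193.75412]
 [ 438.5069  -179.50531]] [ 3.20031904e-01 -5.14808878e-02 -8.51321794e+01]
side 255042
bench z med 0.4740565964796133
meter 880 ((474.3533935546875, 71.32462310791016), (60.689231872558594, 119.66265869140625), 78.68519592285156) [30.68671648 35.76462851 39.07530802]
[[409.73132   53.308662]
 [527.06824   29.83091 ]
 [538.97546   89.34058 ]
 [421.63855  112.81834 ]]
stand 1349 [ 430.71392207 -233.50624277   55.52444483] [ 556.76994963 -176.59192534  103.76215075]
plane n [-0.30966243  0.03002519  0.95037238] tilt 18.126417806045215 uphill yaw -5.53814599618522 res 0.966226573614165 1068
((495.3729248046875, -205.4690704345703), (42.07032012939453, 115.75269317626953), 82.62288665771484) [[ 435.27475 -218.89882]
 [ 550.0693  -233.7614 ]
 [ 555.47107 -192.03932]
 [ 440.67657 -177.17674]] [ 3.25832728e-01 -3.15930793e-02 -8.42737744e+01]
```

```bash
ls pics
```

```text
crop_side.png
crop_top.png
side0.png
top0.png
```

View pics/crop_top.png

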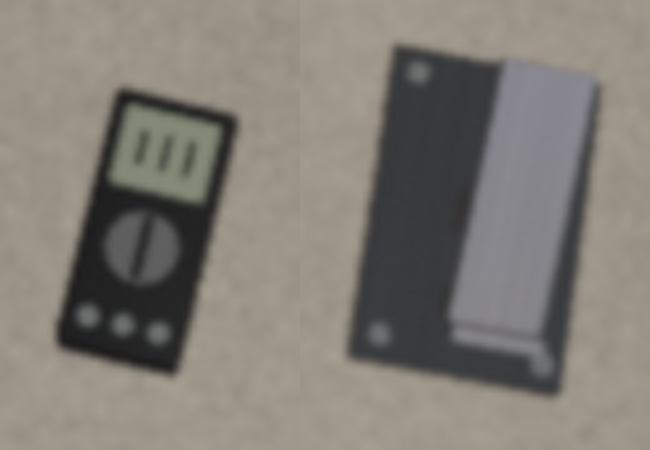

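View pics/crop_side.png

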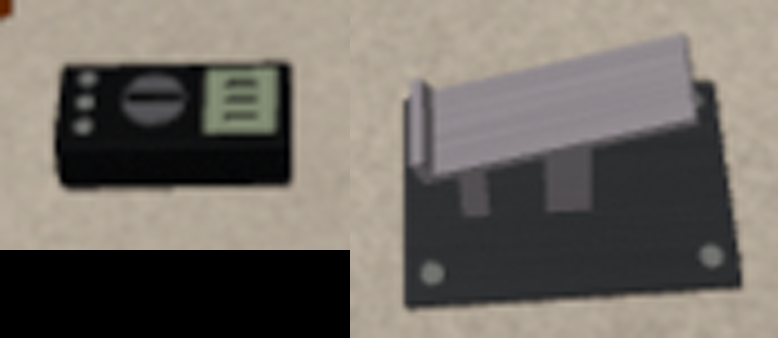

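The crops confirm the choice: black slab 120×58 with pale screen at far (+x) end, and the stand's lip at its near end. Now I'll check the stand pose by projecting its corners.

```bash
cat >> h.py <<'E'
MET=np.array([473.2,71.3,18.]); MYAW=-11.0
REST=np.array([500.2,-206.7,85.]); RYAW=-7.2
def restR(): return R.from_euler('xyz',[0,-18,RYAW],degrees=True).as_matrix()
def overlay(n,img,out,roi,P,k):
    u,v,w,h=roi; q=cv2.resize(img[v:v+h,u:u+w],None,fx=k,fy=k,interpolation=cv2.INTER_CUBIC)
    for a in (proj(n,P)-[u,v])*k: cv2.circle(q,tuple(int(x) for x in np.round(a+k/2)),3,(0,0,255),1)
    cv2.imwrite(out,q)
def go(pos,Rm,opening,n=5):
    "rows to print; Rm tool rotation matrix"
    s=ctrl.sense(); R0=R.from_euler('xyz',s['orientation'],degrees=True).as_matrix()
    rv=R.from_matrix(R0.T@Rm).as_rotvec(); sh=R0.T@(np.array(pos)-s['eef_pos'])/10
    print('now',s['clock'],s['eef_pos'].round(1),s['orientation'].round(1),s['grip_width'].round(1),'F',s['ft_force'].round(1))
    print('rotvec',rv.round(4),'shift cm',sh.round(3),'dist',np.linalg.norm(sh)*10,'deg',np.degrees(np.linalg.norm(rv)))
E
python3 - <<'E'
from h import *
M=restR()
P=[REST+M@np.array(x) for x in [(55,20,0),(55,-20,0),(-61,20,12),(-61,-20,12),(-67,-20,12),(-61,-20,0),(-67,20,12),(55,-20,-6)]]
Mm=R.from_euler('z',MYAW,degrees=True).as_matrix()
Q=[MET+Mm@np.array(x) for x in [(60,29,18),(60,-29,18),(-60,29,18),(-60,-29,18),(-60,-29,-18),(60,-29,-18)]]
t=cv2.imread('pics/top0.png');s=cv2.imread('pics/side0.png')
overlay('top',t,'a.png',(410,190,65,90),P,6);overlay('side',s,'b.png',(280,295,95,75),P,6)
overlay('top',t,'c.png',(290,200,60,70),Q,6);overlay('side',s,'d.png',(262,210,70,50),Q,6)
W=np.zeros((540+420,960,3),np.uint8)
for f,y,x in(('a.png',0,0),('b.png',0,390),('c.png',540,0),('d.png',540,390)):
    i=cv2.imread(f);W[y:y+i.shape[0],x:x+i.shape[1]]=i
cv2.imwrite('pics/ov.png',cv2.resize(W,(600,600),interpolation=cv2.INTER_AREA))
E
```

```text
(no output)
```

View pics/ov.png

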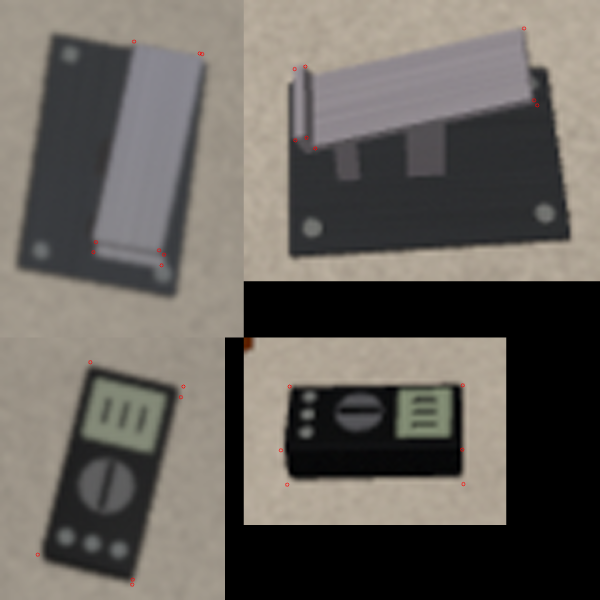

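```bash
python3 - <<'E'
from h import *
M=restR()
for n,roi in (('top',(410,190,65,90)),('side',(280,295,95,75))):
    img=cv2.imread(f'pics/{n}0.png'); u,v,w,h=roi; k=8
    q=cv2.resize(img[v:v+h,u:u+w],None,fx=k,fy=k,interpolation=cv2.INTER_CUBIC).astype(int)
    g=q.sum(2)/3; br=q[...,0]-q[...,2]
    # plate: bluish-ish & bright
    m=((g>95)&(br>-4)).astype(np.uint8); m=cv2.morphologyEx(m,cv2.MORPH_OPEN,np.ones((25,25),np.uint8))
    cs,_=cv2.findContours(m,0,1); c=max(cs,key=cv2.contourArea)[:,0,:].astype(float)
    uv=(c+.5)/k-.5+[u,v]
    t,r=ray(n,uv); nz=M[:,2]; s=((REST-t)@nz)/(r@nz); P=(t+r*s[:,None]-REST)@M
    print(n,'ext',P.min(0).round(1),P.max(0).round(1))
    for sg in(1,-1):
        e=P[(sg*P[:,1]>10)&(abs(P[:,0]+5)<35)]
        f=np.polyfit(e[:,0],e[:,1],1); print(' edge y at0',f[1].round(2),'slope deg',np.degrees(np.arctan(f[0])).round(2))
    e=P[(P[:,0]>40)&(abs(P[:,1])<14)]; print(' top end x',np.median(e[:,0]).round(2)); e=P[(P[:,0]<-40)&(abs(P[:,1])<12)]; print(' low end x',np.median(e[:,0]).round(2))
E
```

```text
top ext [-71.5 -23.2  -0. ] [53.5 19.7  0. ]
 edge y at0 19.06 slope deg -0.03
 edge y at0 -21.77 slope deg -0.1
 top end x 53.18
 low end x -71.24
side ext [-62.4 -20.7  -0. ] [55.2 19.9  0. ]
 edge y at0 18.91 slope deg -0.35
 edge y at0 -19.89 slope deg -0.33
 top end x 53.67
 low end x -62.03
```

```bash
cat >> h.py <<'E'
REST=REST+restR()@np.array([-1.2,-0.9,0]); RYAW=-7.4
def down(yaw): return R.from_euler('xyz',[180,0,yaw],degrees=True).as_matrix()
E
python3 - <<'E'
from h import *
go([473.2,71.3,160],down(169),1)
E
```

```text
Traceback (most recent call last):
  File "h.py", line 30, in go
    print('now',s['clock'],s['eef_pos'].round(1),s['orientation'].round(1),s['grip_width'].round(1),'F',s['ft_force'].round(1))
                                                                           ^^^^^^^^^^^^^^^^^^^^^
AttributeError: 'float' object has no attribute 'round'
```

```bash
sed -i "s/s\['grip_width'\].round(1)/round(s['grip_width'],1)/" h.py
python3 - <<'E'
from h import *
go([473.2,71.3,160],down(169),1)
E
```

```text
now 0.1 [219.3 584.8 303.2] [-179.9   -0.   159.4] 85.1 F [-0.1  0.  -0.5]
rotvec [-1.400e-03 -1.000e-04 -1.668e-01] shift cm [-41.806 -39.148  14.374] dist 590.505056740011 deg 9.557564320344696
```

{"op": "drive_tool", "data": {"targets": [[[0, 0, -0.03, -2.6, -2.4, 0.6, 1], [0, 0, -0.06, -5.2, -4.8, 1.2, 1], [0, 0, -0.09, -7.8, -7.2, 1.8, 1], [0, 0, -0.12, -10.4, -9.6, 2.4, 1], [0, 0, -0.167, -13.0, -12.0, 3.0, 1]]]}}

```text
clock: 0.52
eef_pos: [299.1, 425.2, 272.9]
orientation: [-179.9, -0.0, 169.1]
ft_force: [0.7, 0.3, -0.8]
grip_width: 85.2
```

```bash
python3 - <<'E'
from h import *
go([473.2,71.3,160],down(169),1)
E
```

```text
now 0.5167 [299.1 425.2 272.9] [-179.9   -0.   169.1] 85.2 F [ 0.7  0.3 -0.8]
rotvec [-0.0019 -0.0004  0.0022] shift cm [-23.781 -31.445  11.334] dist 410.22032267968024 deg 0.16875307295867778
```

{"op": "drive_tool", "data": {"targets": [[[0, 0, 0, -2.3, -3.0, 1.0, 1], [0, 0, 0, -4.6, -6.0, 2.0, 1], [0, 0, 0, -6.9, -9.0, 3.0, 1], [0, 0, 0, -9.2, -12.0, 4.0, 1], [0, 0, 0, -11.5, -15.0, 5.0, 1]]]}}

```text
clock: 0.93
eef_pos: [383.9, 254.3, 222.6]
orientation: [-179.9, -0.0, 169.1]
ft_force: [1.4, 0.3, -0.3]
grip_width: 85.5
```

```bash
python3 - <<'E'
from h import *
go([473.2,71.3,160],down(169),1)
E
```

```text
now 0.9333 [383.9 254.3 222.6] [-179.9   -0.   169.1] 85.5 F [ 1.4  0.3 -0.3]
rotvec [-0.002  -0.0005  0.0026] shift cm [-12.218 -16.283   6.288] dist 213.062722102007 deg 0.1864557528114146
```

{"op": "drive_tool", "data": {"targets": [[[0, 0, 0, -2.4, -3.2, 1.2, 1], [0, 0, 0, -4.9, -6.4, 2.4, 1], [0, 0, 0, -7.4, -9.7, 3.7, 1], [0, 0, 0, -9.8, -13.0, 5.0, 1], [0, 0, 0.002, -12.2, -16.3, 6.3, 1]]]}}

```text
clock: 1.35
eef_pos: [470.8, 74.9, 161.2]
orientation: [-179.9, -0.0, 169.0]
ft_force: [0.1, 1.2, 0.2]
grip_width: 85.3
```

```bash
python3 - <<'E'
from h import *
p,d=ctrl.snapshot('side'); cv2.imwrite('pics/s1.png',cv2.resize(p[150:300,200:420],None,fx=3,fy=3))
go([473.2,71.3,80],down(169),1)
E
```

```text
now 1.4 [473.   70.1 159.6] [-179.8    0.   168.9] 85.1 F [ 2.2 -3.9 -1.1]
rotvec [-0.0033  0.     -0.0025] shift cm [2.000e-03 1.490e-01 7.961e+00] dist 79.62769180153232 deg 0.2383783355196534
```

View pics/s1.png

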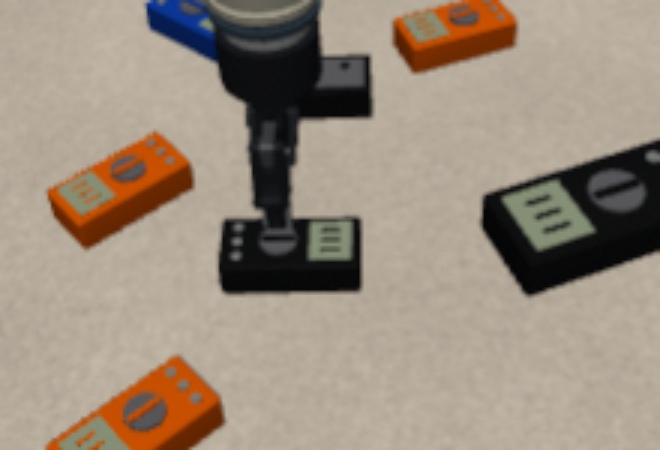

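The side view shows the open fingers above the compact meter's middle (dial at about (278,240) in the crop), with clear space on both sides. I'll descend.

{"op": "drive_tool", "data": {"targets": [[[-0.003, 0, -0.002, 0, 0.1, 1.5, 1], [-0.003, 0, -0.002, 0, 0.1, 3.0, 1], [-0.003, 0, -0.002, 0, 0.1, 4.5, 1], [-0.003, 0, -0.002, 0, 0.1, 6.0, 1], [-0.003, 0, -0.002, 0, 0.1, 6.0, 1]]]}}

```text
clock: 1.82
eef_pos: [471.7, 70.5, 97.4]
orientation: [-179.9, -0.2, 168.9]
ft_force: [-1.0, 0.1, 0.2]
grip_width: 85.3
```

```bash
python3 - <<'E'
from h import *
go([473.2,71.3,80],down(169),1)
E
```

```text
now 1.8167 [471.7  70.5  97.4] [-179.9   -0.2  168.9] 85.3 F [-1.   0.1  0.2]
rotvec [-0.0017 -0.0042 -0.0009] shift cm [-0.143  0.107  1.735] dist 17.438599617451732 deg 0.2654288110780726
```

Descend the last 1.7 cm, settle, then close.

{"op": "drive_tool", "data": {"targets": [[[0, -0.003, 0, -0.1, 0.1, 0.9, 1], [0, -0.003, 0, -0.1, 0.1, 1.7, 1], [0, -0.003, 0, -0.1, 0.1, 1.7, 1], [0, -0.003, 0, -0.1, 0.1, 1.7, 1], [0, -0.003, 0, -0.1, 0.1, 1.7, 0.5]]]}}

```text
clock: 2.23
eef_pos: [473.0, 71.4, 80.7]
orientation: [-179.9, -0.0, 169.0]
ft_force: [0.5, -0.0, -0.2]
grip_width: 75.2
```

{"op": "drive_tool", "data": {"targets": [[[0, 0, 0, 0, 0, 0, 0.3], [0, 0, 0, 0, 0, 0, 0.2], [0, 0, 0, 0, 0, 0, 0], [0, 0, 0, 0, 0, 0, 0], [0, 0, 0, 0, 0, 0, 0]]]}}

```text
clock: 2.65
eef_pos: [473.4, 71.6, 81.5]
orientation: [-179.9, 0.0, 169.0]
ft_force: [-0.7, 0.3, 4.6]
grip_width: 57.0
```

{"op": "drive_tool", "data": {"targets": [[[0, 0, 0, 0, 0, 0, 0], [0, 0, 0, 0, 0, 0, 0], [0, 0, 0, 0, 0, 0, 0], [0, 0, 0, 0, 0, 0, 0], [0, 0, 0, 0, 0, 0, 0]]]}}

```text
clock: 3.07
eef_pos: [473.3, 71.5, 81.6]
orientation: [-179.9, 0.0, 169.0]
ft_force: [0.2, 1.2, -0.2]
grip_width: 57.1
```

```bash
python3 - <<'E'
from h import *
p,d=ctrl.snapshot('side'); cv2.imwrite('pics/s2.png',cv2.resize(p[150:300,200:420],None,fx=3,fy=3))
go([473.2,71.3,80],down(169),1)
E
```

```text
now 3.1167 [473.4  71.5  81.6] [-179.9    0.   169. ] 57.0 F [-1.1  0.3  0.6]
rotvec [-0.0012  0.0005 -0.0005] shift cm [ 0.011 -0.026  0.156] dist 1.589077524881052 deg 0.07708355349286973
```

View pics/s2.png

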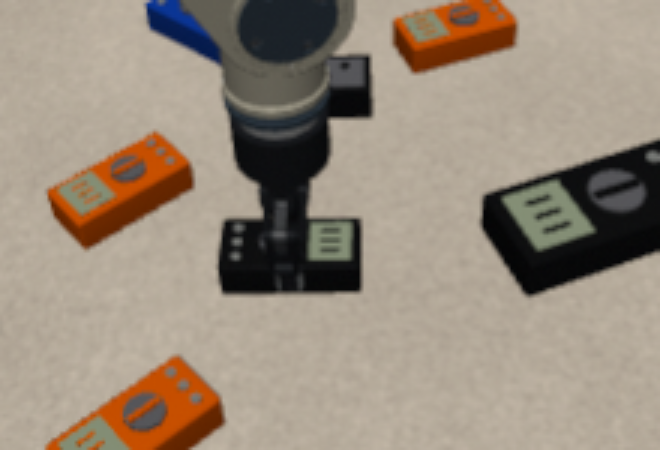

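Gripped at 57 mm, level (the side view shows the fingers at the dial, with the screen to the right). Lift it, then cross over.

{"op": "drive_tool", "data": {"targets": [[[0, 0, 0, 0, 0, -1.0, 0], [0, 0, 0, 0, 0, -3.0, 0], [0, 0, 0, 0, 0, -6.0, 0], [0, 0, 0, 0, 0, -9.0, 0], [0, 0, 0, 0, 0, -12.0, 0]]]}}

```text
clock: 3.53
eef_pos: [472.7, 71.6, 203.1]
orientation: [-179.9, -0.0, 169.0]
ft_force: [0.3, -0.4, -3.3]
grip_width: 56.8
```

```bash
cat >> h.py <<'E'
def seat(x,y,dz,oz=63.6):
    M=restR(); T=M@R.from_euler('xyz',[180,0,180],degrees=True).as_matrix()
    return REST+M@np.array([x,y,18+dz+oz]),T
E
python3 - <<'E'
from h import *
go(*seat(8,0,50),0)
print(seat(8,0,50)[0],R.from_matrix(seat(8,0,50)[1]).as_euler('xyz',degrees=True), ctrl.sense()['joints'].round(1))
E
```

```text
now 3.5333 [472.7  71.6 203.1] [-179.9   -0.   169. ] 56.8 F [ 0.3 -0.4 -3.3]
rotvec [-0.0114 -0.3146 -0.0625] shift cm [ -4.613 -27.099  -0.879] dist 275.0301320655348 deg 18.388336209316787
[ 466.17208343 -203.19211587  212.26035311] [180.   18.  172.6] [ 7.200e+00  2.110e+01  1.157e+02 -1.000e-01  4.330e+01 -7.170e+01]
```

{"op": "drive_tool", "data": {"targets": [[[0, -0.02, 0, -0.2, -2.0, -0.8, 0], [0, -0.05, -0.01, -0.7, -4.7, -1.2, 0], [0, -0.09, -0.02, -1.1, -7.7, -1.5, 0], [0, -0.13, -0.03, -1.6, -10.7, -1.5, 0], [0, -0.17, -0.035, -2.3, -13.7, -1.5, 0]]]}}

```text
clock: 3.95
eef_pos: [468.4, -68.3, 219.2]
orientation: [-179.7, 9.8, 171.1]
ft_force: [1.1, 0.5, -2.7]
grip_width: 56.8
```

```bash
python3 - <<'E'
from h import *
go(*seat(8,0,50),0)
E
```

```text
now 3.95 [468.4 -68.3 219.2] [-179.7    9.8  171.1] 56.8 F [ 1.1  0.5 -2.7]
rotvec [-0.0115 -0.1426 -0.0252] shift cm [ -1.726 -13.357   1.07 ] dist 135.10954668013773 deg 8.320034197980352
```

{"op": "drive_tool", "data": {"targets": [[[0, -0.04, -0.005, -0.4, -3.0, 0.2, 0], [-0.005, -0.08, -0.01, -0.9, -6.5, 0.5, 0], [-0.01, -0.12, -0.02, -1.4, -10.0, 0.8, 0], [-0.011, -0.143, -0.025, -1.7, -12.5, 1.1, 0], [-0.011, -0.143, -0.025, -1.7, -13.4, 1.1, 0]]]}}

```text
clock: 4.37
eef_pos: [465.2, -206.5, 212.2]
orientation: [-179.9, 18.1, 172.4]
ft_force: [0.4, -0.3, -3.3]
grip_width: 57.1
```

{"op": "drive_tool", "data": {"targets": [[[0, 0, 0, 0, 0, 0, 0], [0, 0, 0, 0, 0, 0, 0], [0, 0, 0, 0, 0, 0, 0], [0, 0, 0, 0, 0, 0, 0], [0, 0, 0, 0, 0, 0, 0]]]}}

```text
clock: 4.78
eef_pos: [465.4, -205.5, 212.2]
orientation: [-180.0, 18.1, 172.5]
ft_force: [-0.1, -0.1, -2.8]
grip_width: 56.7
```

```bash
python3 - <<'E'
from h import *
go(*seat(8,0,50),0)
p,d=ctrl.snapshot('side'); np.save('s3.npy',d); cv2.imwrite('s3raw.png',p); cv2.imwrite('pics/s3.png',cv2.resize(p[220:380,230:430],None,fx=3,fy=3))
E
```

```text
now 4.7833 [ 465.4 -205.5  212.2] [-180.    18.1  172.5] 56.7 F [-0.1 -0.1 -2.8]
rotvec [-0.0011  0.0018 -0.0009] shift cm [-0.049  0.238  0.014] dist 2.4313457074514364 deg 0.132526705264696
```

View pics/s3.png

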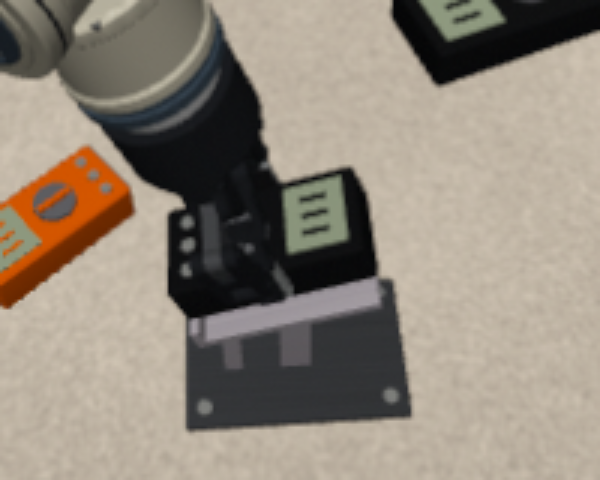

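The meter is held parallel over the slope, screen end uphill. I'll lower along the normal to about 8 mm above it, with the y correction, and check both views.

{"op": "drive_tool", "data": {"targets": [[[0, 0, 0, 0, 0.24, 0.8, 0], [0, 0, 0, 0, 0.24, 1.8, 0], [0, 0, 0, 0, 0.24, 2.8, 0], [0, 0, 0, 0, 0.24, 3.8, 0], [0, 0, 0, 0, 0.24, 4.2, 0]]]}}

```text
clock: 5.25
eef_pos: [478.6, -204.6, 170.2]
orientation: [180.0, 18.0, 172.5]
ft_force: [-0.9, 0.3, -2.7]
grip_width: 57.2
```

{"op": "drive_tool", "data": {"targets": [[[0, 0, 0, 0, 0, 0, 0], [0, 0, 0, 0, 0, 0, 0], [0, 0, 0, 0, 0, 0, 0], [0, 0, 0, 0, 0, 0, 0], [0, 0, 0, 0, 0, 0, 0]]]}}

```text
clock: 5.67
eef_pos: [478.6, -204.7, 170.6]
orientation: [-180.0, 18.0, 172.5]
ft_force: [-0.9, -1.0, -2.2]
grip_width: 57.1
```

```bash
python3 - <<'E'
from h import *
go(*seat(8,0,0),0)
s,_=ctrl.snapshot('side');t,_=ctrl.snapshot('top')
cv2.imwrite('pics/s4raw.png',s);cv2.imwrite('pics/t4raw.png',t)
a=cv2.resize(s[280:375,275:385],None,fx=3.5,fy=3.5,interpolation=2);b=cv2.resize(t[180:280,400:490],None,fx=3.5,fy=3.5,interpolation=2)
h=max(len(a),len(b));pad=lambda q:cv2.copyMakeBorder(q,0,h-q.shape[0],0,0,0)
cv2.imwrite('pics/st4.png',np.hstack([pad(a),pad(b)]))
E
```

```text
now 5.6667 [ 478.6 -204.7  170.6] [-180.    18.   172.5] 57.1 F [-0.9 -1.  -2.2]
rotvec [-0.0006  0.0003 -0.0011] shift cm [-0.091 -0.007  0.652] dist 6.585605662031791 deg 0.0730628718188994
```

View pics/st4.png

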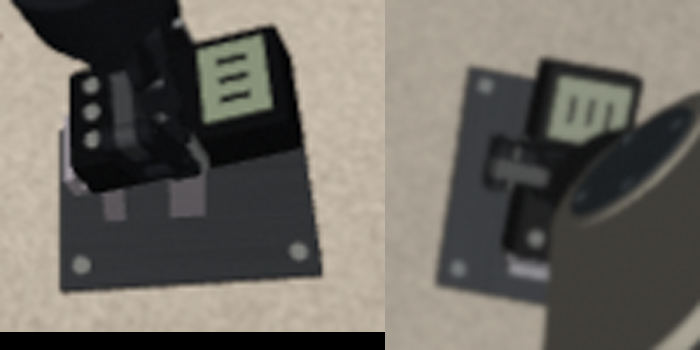

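Both views agree: the foot is just uphill of the lip and the meter is laterally about centred. Lower gently to contact.

{"op": "drive_tool", "data": {"targets": [[[0, 0, 0, 0, 0, 0.15, 0], [0, 0, 0, 0, 0, 0.3, 0], [0, 0, 0, 0, 0, 0.45, 0], [0, 0, 0, 0, 0, 0.5, 0], [0, 0, 0, 0, 0, 0.5, 0]]]}}

```text
clock: 6.18
eef_pos: [480.1, -204.8, 165.7]
orientation: [-180.0, 18.0, 172.5]
ft_force: [-0.2, -0.8, -2.8]
grip_width: 56.8
```

{"op": "drive_tool", "data": {"targets": [[[0, 0, 0, 0, 0, 0.05, 0], [0, 0, 0, 0, 0, 0.1, 0], [0, 0, 0, 0, 0, 0.15, 0], [0, 0, 0, 0, 0, 0.15, 0], [0, 0, 0, 0, 0, 0.15, 0]]]}}

```text
clock: 6.6
eef_pos: [480.4, -204.9, 164.8]
orientation: [-180.0, 18.0, 172.5]
ft_force: [-5.2, 0.0, 8.5]
grip_width: 56.8
```

```bash
python3 - <<'E'
from h import *
go(*seat(8,0,0),0); s=ctrl.sense(); print(s['wrist_torque'], restR().T@s['ft_force'])
E
```

```text
now 6.6 [ 480.4 -204.9  164.8] [-180.    18.   172.5] 56.8 F [-5.2  0.   8.5]
rotvec [-0.0004  0.0002 -0.001 ] shift cm [-0.108 -0.017  0.047] dist 1.1877013506852214 deg 0.062197811498347015
[0.25516719 0.61642092 0.02048662] [-2.27437775 -0.65793974  9.71336682]
```

Contact at the expected height (0.5 mm off). Now slide downhill (tool +x) towards the lip.

{"op": "drive_tool", "data": {"targets": [[[0, 0, 0, 0.12, 0, -0.03, 0], [0, 0, 0, 0.24, 0, -0.03, 0], [0, 0, 0, 0.36, 0, -0.03, 0], [0, 0, 0, 0.48, 0, -0.03, 0], [0, 0, 0, 0.55, 0, -0.03, 0]]]}}

```text
clock: 7.02
eef_pos: [474.8, -204.1, 163.1]
orientation: [180.0, 18.0, 172.5]
ft_force: [-0.1, 0.3, -2.9]
grip_width: 56.8
```

```bash
python3 - <<'E'
from h import *
go(*seat(-1,0,0),0); s=ctrl.sense(); print(restR().T@s['ft_force'])
E
```

```text
now 7.0167 [ 474.8 -204.1  163.1] [180.   18.  172.5] 56.8 F [-0.1  0.3 -2.9]
rotvec [-0.0002 -0.0002 -0.0011] shift cm [ 0.21  -0.022  0.06 ] dist 2.1910094512203644 deg 0.06418669655192227
[-1.03645337  0.30156425 -2.67266427]
```

{"op": "drive_tool", "data": {"targets": [[[0, 0, 0, 0.07, 0, 0.02, 0], [0, 0, 0, 0.14, 0, 0.03, 0], [0, 0, 0, 0.2, 0, 0.04, 0], [0, 0, 0, 0.2, 0, 0.04, 0], [0, 0, 0, 0.2, 0, 0.04, 0]]]}}

```text
clock: 7.43
eef_pos: [473.7, -204.2, 162.7]
orientation: [-180.0, 18.1, 172.5]
ft_force: [1.5, 0.5, 4.9]
grip_width: 56.8
```

{"op": "drive_tool", "data": {"targets": [[[0, 0, 0, 0.05, 0, 0, 0], [0, 0, 0, 0.1, 0, 0, 0], [0, 0, 0, 0.1, 0, 0, 0], [0, 0, 0, 0.1, 0, 0, 0], [0, 0, 0, 0.1, 0, 0, 0]]]}}

```text
clock: 7.85
eef_pos: [473.2, -204.2, 162.5]
orientation: [-180.0, 18.1, 172.5]
ft_force: [4.3, 1.0, 2.8]
grip_width: 56.9
```

```bash
python3 - <<'E'
from h import *
go(*seat(-1,0,0),0); s=ctrl.sense(); print(restR().T@s['ft_force'])
t,_=ctrl.snapshot('side');cv2.imwrite('pics/s5.png',cv2.resize(t[280:375,275:385],None,fx=5,fy=5,interpolation=2))
E
```

```text
now 7.85 [ 473.2 -204.2  162.5] [-180.    18.1  172.5] 56.9 F [4.3 1.  2.8]
rotvec [-0.0012  0.0022 -0.0012] shift cm [0.035 0.013 0.053] dist 0.6479338447052317 deg 0.16034467823967413
[4.80890119 1.58636756 1.42091589]
```

View pics/s5.png

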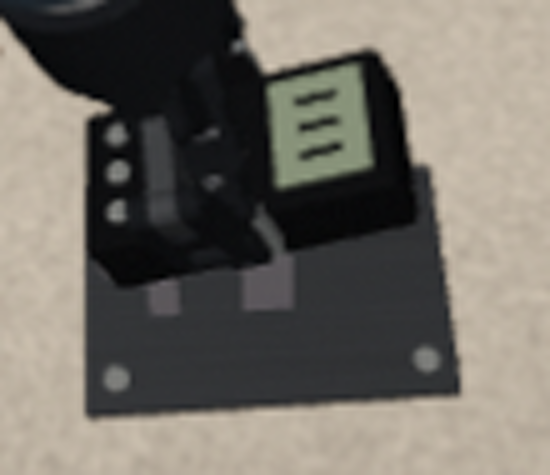

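Force along the slope rose to about +5 N with motion stalling, so the foot is on the lip. Checking centring against the stand estimate before release.

```bash
python3 - <<'E'
from h import *
M=restR()
P=[REST+M@np.array(x) for x in [(59,29,36),(59,-29,36),(-61,29,36),(-61,-29,36),(-61,-29,0),(59,-29,0)]]
s,_=ctrl.snapshot('side');t,_=ctrl.snapshot('top'); cv2.imwrite('s6.png',s);cv2.imwrite('t6.png',t)
overlay('side',s,'a.png',(285,280,85,70),P,6);overlay('top',t,'b.png',(415,185,60,90),P,5)
a=cv2.imread('a.png');b=cv2.imread('b.png');h=max(len(a),len(b));pad=lambda q:cv2.copyMakeBorder(q,0,h-q.shape[0],0,0,0)
w=np.hstack([pad(a),pad(b)]);print(w.shape);cv2.imwrite('pics/ov6.png',cv2.resize(w,(795,int(h*795/w.shape[1]))))
E
```

```text
(450, 810, 3)
```

View pics/ov6.png

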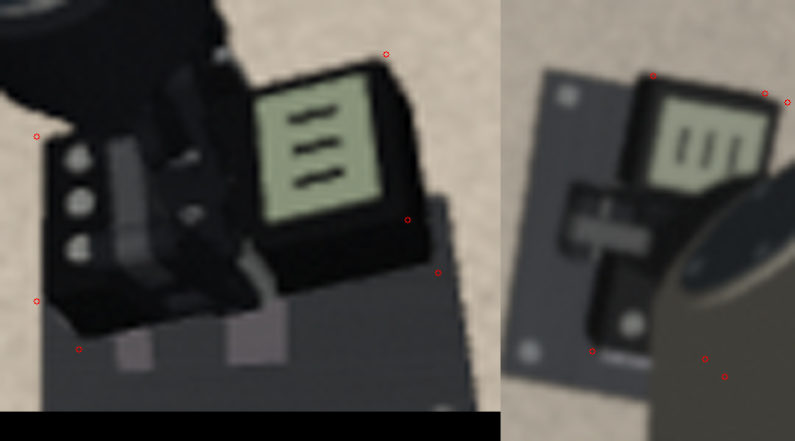

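```bash
cat > scr.py <<'E'
from h import *
def screen(n,img,roi,O,M,zz=37):
    u,v,w,h=roi;k=8
    q=cv2.resize(img[v:v+h,u:u+w],None,fx=k,fy=k,interpolation=cv2.INTER_CUBIC).astype(int)
    m=((q[...,1]>95)&(q[...,1]-q[...,0]>6)&(q[...,1]>=q[...,2]-1)).astype(np.uint8)
    m=cv2.morphologyEx(m,cv2.MORPH_CLOSE,np.ones((33,33),np.uint8)); m=cv2.morphologyEx(m,cv2.MORPH_OPEN,np.ones((17,17),np.uint8))
    cs,_=cv2.findContours(m,0,1); c=max(cs,key=cv2.contourArea)[:,0,:].astype(float); uv=(c+.5)/k-.5+[u,v]
    t,r=ray(n,uv); nz=M[:,2]; o=O+nz*zz; s=((o-t)@nz)/(r@nz); P=((t+r*s[:,None]-o)@M)[:,:2]
    rc=cv2.minAreaRect(P.astype(np.float32)); print(n,'rect',np.round(rc[0],2),np.round(rc[1],1),round(rc[2],2),'ext',P.min(0).round(1),P.max(0).round(1))
    mid=(P[:,0].min()+P[:,0].max())/2
    for sg in(1,-1):
        yc=(P[:,1].min()+P[:,1].max())/2
        e=P[(abs(P[:,0]-mid)<10)&(sg*(P[:,1]-yc)>8)]; f=np.polyfit(e[:,0]-mid,e[:,1],1);print('  edge y',f[1].round(2),'deg',np.degrees(np.arctan(f[0])).round(2))
E
python3 - <<'E'
from scr import *
Mm=R.from_euler('z',MYAW,degrees=True).as_matrix(); O=MET-[0,0,18]
t=cv2.imread('pics/top0.png');s=cv2.imread('pics/side0.png')
print('bench');screen('top',t,(300,200,45,45),O,Mm);screen('side',s,(295,215,30,28),O,Mm)
t=cv2.imread('t6.png');s=cv2.imread('s6.png')
print('seated, about REST; seat x=-1');screen('side',s,(322,285,35,40),REST,restR());screen('top',t,(440,198,40,34),REST,restR())
E
```

```text
bench
top rect [33.45  0.68] [36.5 43.3] 0.76 ext [ 15.  -21.1] [51.8 22.5]
  edge y 22.11 deg 0.9
  edge y -20.78 deg 0.95
side rect [34.47  3.11] [35.6 43.1] 0.06 ext [ 16.7 -18.4] [52.3 24.7]
  edge y 23.33 deg 4.45
  edge y -18.29 deg -0.42
seated, about REST; seat x=-1
side rect [33.41  1.54] [36.5 43.2] 0.19 ext [ 15.2 -20.1] [51.7 23.2]
  edge y 22.7 deg 0.03
  edge y -19.82 deg 0.35
top rect [32.95 -0.38] [37.  44.1] 0.79 ext [ 14.4 -22.3] [51.5 21.8]
  edge y 21.3 deg 1.14
  edge y -20.03 deg -27.31
```

Screen-based check puts the meter centred within about 0.5–1 mm and its yaw within 1°. Release.

{"op": "drive_tool", "data": {"targets": [[[0, 0, 0, 0, 0, 0, 0.72], [0, 0, 0, 0, 0, 0, 0.8], [0, 0, 0, 0, 0, 0, 0.9], [0, 0, 0, 0, 0, 0, 1], [0, 0, 0, 0, 0, 0, 1]]]}}

```text
clock: 8.42
eef_pos: [472.7, -204.1, 162.3]
orientation: [-180.0, 18.1, 172.5]
ft_force: [0.1, 0.0, -0.4]
grip_width: 84.9
```

{"op": "drive_tool", "data": {"targets": [[[0, 0, 0, 0, 0, 0, 1], [0, 0, 0, 0, 0, 0, 1], [0, 0, 0, 0, 0, 0, 1], [0, 0, 0, 0, 0, -0.3, 1], [0, 0, 0, 0, 0, -0.8, 1]]]}}

```text
clock: 8.83
eef_pos: [470.0, -203.7, 169.8]
orientation: [-180.0, 18.0, 172.5]
ft_force: [0.0, -0.6, -0.6]
grip_width: 85.3
```

```bash
python3 - <<'E'
from scr import *
s,_=ctrl.snapshot('side'); screen('side',s,(322,285,35,40),REST,restR())
cv2.imwrite('pics/s7.png',cv2.resize(s[270:375,265:385],None,fx=5,fy=5,interpolation=2)); go(*seat(-1,0,0),1)
E
```

```text
side rect [33.48  1.29] [36.3 43.3] 0.27 ext [ 15.3 -20.4] [51.7 22.9]
  edge y 22.49 deg 0.0
  edge y -20.09 deg 0.12
now 8.8833 [ 470.1 -203.8  170.7] [-180.    18.1  172.5] 85.6 F [0.6 1.  0.3]
rotvec [-0.001   0.0016 -0.0011] shift cm [0.    0.01  0.928] dist 9.27690699650605 deg 0.12749541415368873
```

View pics/s7.png

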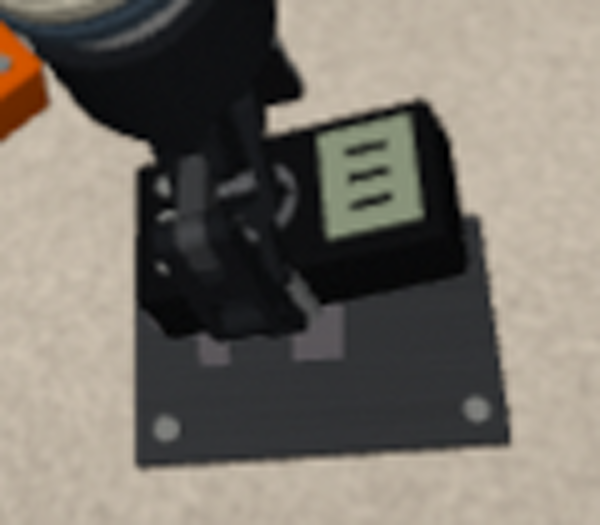

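The meter stayed put and the fingers are clear on both sides. Withdraw along the normal, then away.

{"op": "drive_tool", "data": {"targets": [[[0, 0, 0, 0, 0, -1.0, 1], [0, 0, 0, 0, 0, -3.0, 1], [0, 0, 0, 0, 0, -6.0, 1], [0, 0, 0, 0, 0, -9.0, 1], [0, 0, 0, 0, 0, -12.0, 1]]]}}

```text
clock: 9.3
eef_pos: [432.1, -198.6, 286.4]
orientation: [-179.9, 18.1, 172.5]
ft_force: [1.5, 0.1, -0.0]
grip_width: 85.0
```

{"op": "drive_tool", "data": {"targets": [[[0, 0, 0, 0, 1.5, -1, 1], [0, 0, 0, 0, 4.5, -2, 1], [0, 0, 0, 0, 8, -3, 1], [0, 0, 0, 0, 11.5, -4, 1], [0, 0, 0, 0, 15, -4, 1]]]}}

```text
clock: 9.72
eef_pos: [439.2, -47.3, 327.0]
orientation: [-179.9, 18.3, 172.4]
ft_force: [1.0, -0.3, 0.6]
grip_width: 85.2
```

{"op": "drive_tool", "data": {"targets": [[[0, 0, 0, 0, 3, 0, 1], [0, 0, 0, 0, 6, 0, 1], [0, 0, 0, 0, 9, 0, 1], [0, 0, 0, 0, 10, 0, 1], [0, 0, 0, 0, 10, 0, 1]]]}}

```text
clock: 10.13
eef_pos: [452.4, 53.7, 327.7]
orientation: [-179.9, 18.4, 172.6]
ft_force: [-0.3, 0.0, 0.7]
grip_width: 85.4
```

```bash
python3 - <<'E'
from scr import *
s,_=ctrl.snapshot('side');t,d=ctrl.snapshot('top'); M=restR()
screen('side',s,(322,285,35,40),REST,M,39);screen('top',t,(440,198,40,34),REST,M,39)
uu,vv=np.meshgrid(np.arange(425,475),np.arange(190,270)); uv=np.c_[uu.ravel(),vv.ravel()].astype(float); dd=d[vv.ravel(),uu.ravel()]
P=(depthpts('top',uv[dd>0],dd[dd>0])-REST)@M; q=P[(P[:,2]>28)&(P[:,2]<46)]
r=cv2.minAreaRect(q[:,:2].astype(np.float32));print('slab in rest frame',r,np.median(q[:,2]))
A=np.c_[q[:,:2],np.ones(len(q))];print('tilt resid',np.degrees(np.linalg.lstsq(A,q[:,2],rcond=None)[0][:2]))
cv2.imwrite('pics/end.png',np.hstack([cv2.resize(s[270:370,270:390],None,fx=3.3,fy=3.3),cv2.resize(t[180:280,400:500],None,fx=3.3,fy=3.3)]))
cv2.imwrite('pics/endtop.png',t); print(ctrl.sense()['eef_pos'],ctrl.sense()['clock'])
E
```

```text
side rect [34.02  0.09] [35.9 42.9] 0.17 ext [ 16.1 -21.4] [52.  21.5]
  edge y 21.05 deg 0.08
  edge y -21.08 deg 0.14
top rect [33.09 -0.11] [36.8 43.7] 0.82 ext [ 14.7 -22. ] [51.6 21.7]
  edge y 21.43 deg 0.64
  edge y -21.68 deg 0.02
slab in rest frame ((-1.0961799621582031, -0.85400390625), (120.72704315185547, 59.21136474609375), 0.31347915530204773) 36.924011294694196
tilt resid [ 0.06549778 -1.24427306]
[451.98488707  51.86611008 327.2513759 ] 10.2333
```

View pics/end.png

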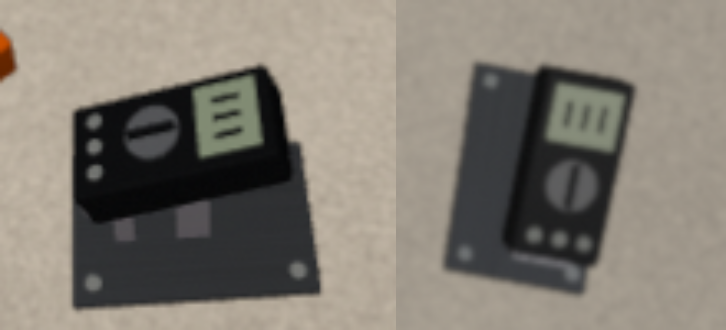

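View pics/endtop.png

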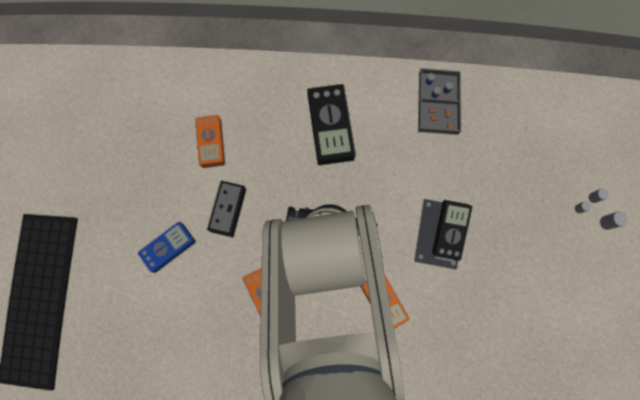

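```bash
python3 -c "
from station import ctrl
print(ctrl.sign_off())"
```

```text
the job is handed in; nothing more can be done
None
```

The compact meter is on the stand, screen up and screen end uphill, with its foot against the lip. I released it there and handed the job in at about 10 s. I gripped it across its width, lowered it to a gentle contact (about 12 N), slid it downhill to the lip, then withdrew clear.

Last checks, taken after letting go:
- **Position:** the top camera's depth puts the meter's centre at x = −1.1, y = −0.9 mm in the stand's frame; the target is −1, 0.
- **Straightness and fit:** it reads 120.7 × 59.2 mm, turned 0.3° from straight, with its top face 36.9 mm above the slope, so it lies seated flat.
- **Other objects:** the big meter and the socket box are at the same places in the top picture as at the start.

Not everything agreed exactly:
- **Turn:** the screen's outline gave 0.2° in the side view and 0.8° in the top view.
- **Sideways centring:** the outline was within about 0.1 mm of centre, against 0.9 mm by depth.
- **Sideways tilt:** depth showed about 1.2° across the meter. I put that down to the raised face parts and depth noise, but did not check it separately.

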